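# Make up the matched pair of spacers and shut the case

### The job

The red case must go out with two spacer blocks of equal length, but the one in its right-hand bay (as the robot sees it) is the wrong length. First move that wrong block into the free half of the grey tray, lying flat on the tray's floor; then, from the spacers lying loose on the bench, lay the one exactly as long as the block in the left-hand bay flat in the right-hand bay; finally fold the lid fully shut. Leave the left-hand block in its bay, the other spacers and the bystanders (battery, cup, glue bottle, drill) where they are.

Things in the scene. Friction and masses are not known exactly. Their poses are not given: they have to be found in the camera images.
- case: red plastic case, 130 (x) by 215 (y) mm, 55 high, walls, floor and the one dividing wall (in the middle, from front to back) 5 mm; origin under its centre. Two bays, each 120 by 100 mm inside, centred at y = +52.5 mm (the robot's left bay) and y = -52.5 mm (right bay) of the case. It is fixed to the bench.
- lid (a joint): the case's lid, rad: 0 = shut flat on the rim, 1.57 = upright, larger = leaning back away from the robot. A plain panel 130 mm from hinge to front edge, 215 wide, 8 thick, with a small black tab 12 mm long, 50 wide at the middle of its front edge; a stiff hinge, so it stays where it is left.
- lid_hinge (a point): the hinge axis (along the case's y), at the middle of the top of the case's far (+x) wall, 56 mm above the bench; when shut the lid lies from here towards -x of the case, its underside at the height of this axis
- lid_edge (a point): middle of the lid's front edge, 130 mm from the hinge axis, half way through its 8 mm thickness
- tray: open grey tray, 150 (x) by 220 (y) mm, 35 high, walls and floor 5 mm; origin under its centre; holds one odd spacer, on its +y half, so its -y half is free. Fixed to the bench.
- battery: black battery pack, 115 by 75 mm, 60 high, origin under its centre; bystander
- cup: orange square plastic cup, 50 by 50 mm, 60 high, origin under its centre; bystander
- glue: white glue bottle, 52 mm diameter, 150 high, standing, origin under its centre; bystander
- drill: cordless drill standing on its battery (120 by 76 mm), 216 high, chuck pointing to its -x, reaching 165 mm that way; origin under its battery; bystander
- spacer_a1: pale wood spacer block, 60 mm long (its x), 30 wide (y), 36 high (z), lying flat; origin under its centre; there are two of each length (60, 72, 84), alike but for length. At the start in one of the case's bays or in the tray.
- spacer_b1: pale wood spacer block, 72 mm long (its x), 30 wide (y), 36 high (z), lying flat; origin under its centre; there are two of each length (60, 72, 84), alike but for length. At the start in one of the case's bays or in the tray.
- spacer_c1: pale wood spacer block, 84 mm long (its x), 30 wide (y), 36 high (z), lying flat; origin under its centre; there are two of each length (60, 72, 84), alike but for length. At the start in one of the case's bays or in the tray.
- spacer_a2: pale wood spacer block, 60 mm long (its x), 30 wide (y), 36 high (z), lying flat; origin under its centre; there are two of each length (60, 72, 84), alike but for length. At the start loose on the bench.
- spacer_b2: pale wood spacer block, 72 mm long (its x), 30 wide (y), 36 high (z), lying flat; origin under its centre; there are two of each length (60, 72, 84), alike but for length. At the start loose on the bench.
- spacer_c2: pale wood spacer block, 84 mm long (its x), 30 wide (y), 36 high (z), lying flat; origin under its centre; there are two of each length (60, 72, 84), alike but for length. At the start loose on the bench.
Not all that is in view belongs to the job. Leave any turquoise look-alike of the spacer_c2 alone.

How it is judged:
On the way, in this order (a step that is already met when the one before it is completed fails the run):
1. the wrong block lies flat on the tray's floor beside the one already there, let go ((((x of spacer_a1 in the frame of case between -0.045 and 0.045 m and y of spacer_a1 in the frame of case between 0.012 and 0.093 m and z of spacer_a1 in the frame of case between 0 and 0.011 m and angle between spacer_a1's own z axis and vertical below 0.12 rad) and distance of spacer_a1 from where it was at the start of the episode below 0.06 m and distance of any of spacer_b1, spacer_c1 from where it was at the start of the episode below 0.06 m and (x of spacer_b1 in the frame of tray between -0.06 and 0.06 m and y of spacer_b1 in the frame of tray between -0.093 and 0.093 m and z of spacer_b1 in the frame of tray between 0 and 0.011 m and angle between spacer_b1's own z axis and vertical below 0.12 rad) and linear speed of each of spacer_b1, spacer_c1 below 0.02 m/s and (x of spacer_c1 in the frame of tray between -0.06 and 0.06 m and y of spacer_c1 in the frame of tray between -0.093 and 0.093 m and z of spacer_c1 in the frame of tray between 0 and 0.011 m and angle between spacer_c1's own z axis and vertical below 0.12 rad) and contact force between the fingers and spacer_b1 below 0.1 N and contact force between the fingers and spacer_c1 below 0.1 N) or ((x of spacer_b1 in the frame of case between -0.045 and 0.045 m and y of spacer_b1 in the frame of case between 0.012 and 0.093 m and z of spacer_b1 in the frame of case between 0 and 0.011 m and angle between spacer_b1's own z axis and vertical below 0.12 rad) and distance of spacer_b1 from where it was at the start of the episode below 0.06 m and distance of any of spacer_a1, spacer_c1 from where it was at the start of the episode below 0.06 m and (x of spacer_a1 in the frame of tray between -0.06 and 0.06 m and y of spacer_a1 in the frame of tray between -0.093 and 0.093 m and z of spacer_a1 in the frame of tray between 0 and 0.011 m and angle between spacer_a1's own z axis and vertical below 0.12 rad) and linear speed of each of spacer_a1, spacer_c1 below 0.02 m/s and (x of spacer_c1 in the frame of tray between -0.06 and 0.06 m and y of spacer_c1 in the frame of tray between -0.093 and 0.093 m and z of spacer_c1 in the frame of tray between 0 and 0.011 m and angle between spacer_c1's own z axis and vertical below 0.12 rad) and contact force between the fingers and spacer_a1 below 0.1 N and contact force between the fingers and spacer_c1 below 0.1 N) or ((x of spacer_c1 in the frame of case between -0.045 and 0.045 m and y of spacer_c1 in the frame of case between 0.012 and 0.093 m and z of spacer_c1 in the frame of case between 0 and 0.011 m and angle between spacer_c1's own z axis and vertical below 0.12 rad) and distance of spacer_c1 from where it was at the start of the episode below 0.06 m and distance of any of spacer_a1, spacer_b1 from where it was at the start of the episode below 0.06 m and (x of spacer_a1 in the frame of tray between -0.06 and 0.06 m and y of spacer_a1 in the frame of tray between -0.093 and 0.093 m and z of spacer_a1 in the frame of tray between 0 and 0.011 m and angle between spacer_a1's own z axis and vertical below 0.12 rad) and linear speed of each of spacer_a1, spacer_b1 below 0.02 m/s and (x of spacer_b1 in the frame of tray between -0.06 and 0.06 m and y of spacer_b1 in the frame of tray between -0.093 and 0.093 m and z of spacer_b1 in the frame of tray between 0 and 0.011 m and angle between spacer_b1's own z axis and vertical below 0.12 rad) and contact force between the fingers and spacer_a1 below 0.1 N and contact force between the fingers and spacer_b1 below 0.1 N))), for 0.2 s.
2. the loose spacer that is as long as the left-hand block lies flat in the right-hand bay, let go ((((x of spacer_a1 in the frame of case between -0.045 and 0.045 m and y of spacer_a1 in the frame of case between 0.012 and 0.093 m and z of spacer_a1 in the frame of case between 0 and 0.011 m and angle between spacer_a1's own z axis and vertical below 0.12 rad) and distance of spacer_a1 from where it was at the start of the episode below 0.06 m and distance of any of spacer_b1, spacer_c1 from where it was at the start of the episode below 0.06 m and (x of spacer_b1 in the frame of tray between -0.06 and 0.06 m and y of spacer_b1 in the frame of tray between -0.093 and 0.093 m and z of spacer_b1 in the frame of tray between 0 and 0.011 m and angle between spacer_b1's own z axis and vertical below 0.12 rad) and linear speed of each of spacer_b1, spacer_c1, spacer_a2 below 0.02 m/s and (x of spacer_c1 in the frame of tray between -0.06 and 0.06 m and y of spacer_c1 in the frame of tray between -0.093 and 0.093 m and z of spacer_c1 in the frame of tray between 0 and 0.011 m and angle between spacer_c1's own z axis and vertical below 0.12 rad) and (x of spacer_a2 in the frame of case between -0.045 and 0.045 m and y of spacer_a2 in the frame of case between -0.093 and -0.012 m and z of spacer_a2 in the frame of case between 0 and 0.011 m and angle between spacer_a2's own z axis and vertical below 0.12 rad) and distance of each of spacer_b2, spacer_c2 from where it was at the start of the episode below 0.04 m and contact force between the fingers and spacer_a2 below 0.1 N) or ((x of spacer_b1 in the frame of case between -0.045 and 0.045 m and y of spacer_b1 in the frame of case between 0.012 and 0.093 m and z of spacer_b1 in the frame of case between 0 and 0.011 m and angle between spacer_b1's own z axis and vertical below 0.12 rad) and distance of spacer_b1 from where it was at the start of the episode below 0.06 m and distance of any of spacer_a1, spacer_c1 from where it was at the start of the episode below 0.06 m and (x of spacer_a1 in the frame of tray between -0.06 and 0.06 m and y of spacer_a1 in the frame of tray between -0.093 and 0.093 m and z of spacer_a1 in the frame of tray between 0 and 0.011 m and angle between spacer_a1's own z axis and vertical below 0.12 rad) and linear speed of each of spacer_a1, spacer_c1, spacer_b2 below 0.02 m/s and (x of spacer_c1 in the frame of tray between -0.06 and 0.06 m and y of spacer_c1 in the frame of tray between -0.093 and 0.093 m and z of spacer_c1 in the frame of tray between 0 and 0.011 m and angle between spacer_c1's own z axis and vertical below 0.12 rad) and (x of spacer_b2 in the frame of case between -0.045 and 0.045 m and y of spacer_b2 in the frame of case between -0.093 and -0.012 m and z of spacer_b2 in the frame of case between 0 and 0.011 m and angle between spacer_b2's own z axis and vertical below 0.12 rad) and distance of each of spacer_a2, spacer_c2 from where it was at the start of the episode below 0.04 m and contact force between the fingers and spacer_b2 below 0.1 N) or ((x of spacer_c1 in the frame of case between -0.045 and 0.045 m and y of spacer_c1 in the frame of case between 0.012 and 0.093 m and z of spacer_c1 in the frame of case between 0 and 0.011 m and angle between spacer_c1's own z axis and vertical below 0.12 rad) and distance of spacer_c1 from where it was at the start of the episode below 0.06 m and distance of any of spacer_a1, spacer_b1 from where it was at the start of the episode below 0.06 m and (x of spacer_a1 in the frame of tray between -0.06 and 0.06 m and y of spacer_a1 in the frame of tray between -0.093 and 0.093 m and z of spacer_a1 in the frame of tray between 0 and 0.011 m and angle between spacer_a1's own z axis and vertical below 0.12 rad) and linear speed of each of spacer_a1, spacer_b1, spacer_c2 below 0.02 m/s and (x of spacer_b1 in the frame of tray between -0.06 and 0.06 m and y of spacer_b1 in the frame of tray between -0.093 and 0.093 m and z of spacer_b1 in the frame of tray between 0 and 0.011 m and angle between spacer_b1's own z axis and vertical below 0.12 rad) and (x of spacer_c2 in the frame of case between -0.045 and 0.045 m and y of spacer_c2 in the frame of case between -0.093 and -0.012 m and z of spacer_c2 in the frame of case between 0 and 0.011 m and angle between spacer_c2's own z axis and vertical below 0.12 rad) and distance of each of spacer_a2, spacer_b2 from where it was at the start of the episode below 0.04 m and contact force between the fingers and spacer_c2 below 0.1 N))), for 0.2 s.
At the end, for the whole second after the job is handed in: Lid shut within 0.06 rad; left bay: its own block; right bay: the bench spacer of the same length; tray: its own block and the wrong one; all four flat on the floors, at rest. The two other bench spacers within 40 mm, left-bay block and first tray block within 60 mm of their starts (value of joint lid below 0.06 rad and (((x of spacer_a1 in the frame of case between -0.045 and 0.045 m and y of spacer_a1 in the frame of case between 0.012 and 0.093 m and z of spacer_a1 in the frame of case between 0 and 0.011 m and angle between spacer_a1's own z axis and vertical below 0.12 rad) and distance of spacer_a1 from where it was at the start of the episode below 0.06 m and distance of any of spacer_b1, spacer_c1 from where it was at the start of the episode below 0.06 m and (x of spacer_b1 in the frame of tray between -0.06 and 0.06 m and y of spacer_b1 in the frame of tray between -0.093 and 0.093 m and z of spacer_b1 in the frame of tray between 0 and 0.011 m and angle between spacer_b1's own z axis and vertical below 0.12 rad) and linear speed of each of spacer_b1, spacer_c1, spacer_a2 below 0.02 m/s and (x of spacer_c1 in the frame of tray between -0.06 and 0.06 m and y of spacer_c1 in the frame of tray between -0.093 and 0.093 m and z of spacer_c1 in the frame of tray between 0 and 0.011 m and angle between spacer_c1's own z axis and vertical below 0.12 rad) and (x of spacer_a2 in the frame of case between -0.045 and 0.045 m and y of spacer_a2 in the frame of case between -0.093 and -0.012 m and z of spacer_a2 in the frame of case between 0 and 0.011 m and angle between spacer_a2's own z axis and vertical below 0.12 rad) and distance of each of spacer_b2, spacer_c2 from where it was at the start of the episode below 0.04 m) or ((x of spacer_b1 in the frame of case between -0.045 and 0.045 m and y of spacer_b1 in the frame of case between 0.012 and 0.093 m and z of spacer_b1 in the frame of case between 0 and 0.011 m and angle between spacer_b1's own z axis and vertical below 0.12 rad) and distance of spacer_b1 from where it was at the start of the episode below 0.06 m and distance of any of spacer_a1, spacer_c1 from where it was at the start of the episode below 0.06 m and (x of spacer_a1 in the frame of tray between -0.06 and 0.06 m and y of spacer_a1 in the frame of tray between -0.093 and 0.093 m and z of spacer_a1 in the frame of tray between 0 and 0.011 m and angle between spacer_a1's own z axis and vertical below 0.12 rad) and linear speed of each of spacer_a1, spacer_c1, spacer_b2 below 0.02 m/s and (x of spacer_c1 in the frame of tray between -0.06 and 0.06 m and y of spacer_c1 in the frame of tray between -0.093 and 0.093 m and z of spacer_c1 in the frame of tray between 0 and 0.011 m and angle between spacer_c1's own z axis and vertical below 0.12 rad) and (x of spacer_b2 in the frame of case between -0.045 and 0.045 m and y of spacer_b2 in the frame of case between -0.093 and -0.012 m and z of spacer_b2 in the frame of case between 0 and 0.011 m and angle between spacer_b2's own z axis and vertical below 0.12 rad) and distance of each of spacer_a2, spacer_c2 from where it was at the start of the episode below 0.04 m) or ((x of spacer_c1 in the frame of case between -0.045 and 0.045 m and y of spacer_c1 in the frame of case between 0.012 and 0.093 m and z of spacer_c1 in the frame of case between 0 and 0.011 m and angle between spacer_c1's own z axis and vertical below 0.12 rad) and distance of spacer_c1 from where it was at the start of the episode below 0.06 m and distance of any of spacer_a1, spacer_b1 from where it was at the start of the episode below 0.06 m and (x of spacer_a1 in the frame of tray between -0.06 and 0.06 m and y of spacer_a1 in the frame of tray between -0.093 and 0.093 m and z of spacer_a1 in the frame of tray between 0 and 0.011 m and angle between spacer_a1's own z axis and vertical below 0.12 rad) and linear speed of each of spacer_a1, spacer_b1, spacer_c2 below 0.02 m/s and (x of spacer_b1 in the frame of tray between -0.06 and 0.06 m and y of spacer_b1 in the frame of tray between -0.093 and 0.093 m and z of spacer_b1 in the frame of tray between 0 and 0.011 m and angle between spacer_b1's own z axis and vertical below 0.12 rad) and (x of spacer_c2 in the frame of case between -0.045 and 0.045 m and y of spacer_c2 in the frame of case between -0.093 and -0.012 m and z of spacer_c2 in the frame of case between 0 and 0.011 m and angle between spacer_c2's own z axis and vertical below 0.12 rad) and distance of each of spacer_a2, spacer_b2 from where it was at the start of the episode below 0.04 m))); the robot touches nothing.
It fails at once if a bystander (battery, cup, glue, drill) is shifted more than 30 mm or tipped (distance of any of battery, cup, glue, drill from where it was at the start of the episode above 0.03 m or angle between any of battery, cup, glue, drill's own z axis and vertical above 0.35 rad).
It also fails if it takes over 69 s, if anything falls off the work surface, if the arm or the gripper's body presses on something with over 40 N, if the wrist force passes 120 N, or if a joint passes its speed limit or range.

### The arm

A 6-joint arm with a two-finger parallel gripper is mounted at the origin on the work surface. World frame = base frame: x ahead of the robot, y to its left, z up, the work surface at z = 0. Lengths are in m, angles in rad, forces in N, time in s.
With the tool pointing down it reaches from about 0.35 to 0.775 m from the base axis. Payload 7.3 kg.
Tool frame: the origin (TCP) lies midway between the tips of the shut fingers; the grasp point (between the pads) lies 19 mm behind it (tcp_to_grasp is the distance from the TCP to the grasp point, in m); z points along the fingers, y is the line along which they close (so a half turn about z gives the same grasp; the last joint's range is limited). The gripper opens to 92 mm and grips with 3 to 60 N. Pads are 19 mm wide; open, the fingers measure 130 mm over their backs; the gripper's body (75 mm by 190 mm) begins 47 mm behind the grasp point.
Start: joints at [1.194, 0.342, 1.524, -0, 1.275, -0.146], TCP at [0.12, 0.511, 0.227] pointing down, gripper open.
Joint ranges: [-2.53, 2.53], [-0.77, 2.02], [0.04, 2.7], [-1, 4.14], [0.28, 2.66], [-3.11, 3.11]. Speed limits (rad/s): [2.57, 2.57, 3.14, 3.14, 3.14, 3.14].

### API

Orientations are given as [roll, pitch, yaw] about the fixed x, y, z axes, in that order (R = Rz(yaw) Ry(pitch) Rx(roll)).
In Python, from cell import observe, read_camera, calibration, hand_in, tcp_to_grasp gives the robot as it stands.
- The arm moves only by the tool send_rows, never from a script. Its argument "targets" is a list of rows, each a list of 5 numbers: the opening, from 0 (shut) to 1 (fully open), then the shift along the world's x, y, z in m, then the turn about the world's z in rad. A call has 1 to 5 rows; each row shifts and turns the commanded pose from where the row before left it; what a row does not reach is not made up. A row lasts 1/10 s, in which the tool goes at most 50 mm and 8.59 degrees, less where a joint would pass 70% of its speed; a pose out of reach is approached as far as the arm can. A call is refused whole if a number of a shift passes 0.05 or a number of a turn 0.15, either way. A call with a gripper value outside its range is refused whole. The fingers move at their own pace and stop on an object; "grip_force" is the grip in N (left out, the last holds). Time passes only in rows, so rows that do not move let the fingers close. It gives the time, the measured TCP pose, the force, the opening and the grip force at its end, in the units of the state.
- observe(): the state, without advancing time (a new reading comes with each control period).
- read_camera(name): name is "side" or "top"; returns (picture, depth): 420x560x3 uint8, red, green, blue; 420x560 float32, m along the optical axis (not along the pixel's ray), 0 where there is no reading.
- calibration(name): a dict with "intrinsics" (3x3 intrinsics, pixels), "world_to_cam" (4x4, takes a point from world to camera coordinates). Camera axes: x right, y up, looking along -z (the intrinsics and any distortion apply to the point x, -y, -z); pixel columns grow to the right and rows downward; lengths in m; the calibration is good to about 2 mm. A picture is of the moment at which its call begins. calibration takes no time and is no camera call.
- hand_in(): hands the job in; it is judged then, once.
The state is a dict: "time": time; "qpos": joint angles; "qvel": joint speeds; "joint_efforts": joint torques, N m; "tool_pos": TCP position; "tool_rot": TCP orientation; "contact_force": force on the tool from outside, world axes, zero at the start; "torque": the same for the moment, N m; "opening": finger opening in m; "grip_force": force on a finger pad.
Only numpy, scipy, OpenCV 4.12 (cv2) and the standard library are available. Lean on these libraries where they do the work, as an engineer would, in place of code of your own. Each camera call takes 0.05 s, during which the arm holds its last target. There are 200 camera calls.

## Working session

There is one attempt and no reset: what is moved stays moved. The work goes in short steps, Python scripts to look and compute and a tool call to move; the robot and the scene stay as the last step left them, time stands still between calls to the robot, and variables do not carry over. Pictures are saved under pics/ and viewed, at most 10 in all, crops included, and the job is handed in when it is done.

Besides the shell and the picture viewer there is one more tool, called by a JSON object that holds its "name" and its "arguments", one argument or row to a line. send_rows: Moves the arm, as the interface text tells. Its arguments: {"type":"object","properties":{"targets":{"type":"array","items":{"type":"array","items":{"type":"number"}}},"grip_force":{"type":"number"}},"required":["targets"]}

```bash
mkdir -p pics; cat > h.py <<'E'
import numpy as np, cv2
from cell import *
def cloud(name):
    im,d=read_camera(name); c=calibration(name); K=np.array(c["intrinsics"]); T=np.array(c["world_to_cam"])
    v,u=np.mgrid[:im.shape[0],:im.shape[1]]
    x=(u-K[0,2])/K[0,0]*d; y=(v-K[1,2])/K[1,1]*d
    P=np.stack([x,-y,-d,np.ones_like(d)],-1)@np.linalg.inv(T).T
    P=P[...,:3]; P[d==0]=np.nan
    return im,d,P
E
python3 - <<'E'
from h import *
print(calibration("top"),calibration("side"),observe())
for n in("top","side"):
    im,d,P=cloud(n); cv2.imwrite(f"pics/{n}0.png",im[...,::-1]); np.savez(f"{n}0.npz",im=im,P=P)
E
ls
```

```text
{'intrinsics': array([[420.95145441,   0.        , 280.77917142],
       [  0.        , 420.95145441, 211.64444489],
       [  0.        ,   0.        ,   1.        ]]), 'world_to_cam': array([[-7.17553763e-03, -9.99446094e-01, -3.24964008e-02,
         8.69961475e-04],
       [ 9.96865828e-01, -9.70980592e-03,  7.85126749e-02,
        -5.58157720e-01],
       [-7.87847200e-02, -3.18311808e-02,  9.96383332e-01,
        -1.12359224e+00],
       [ 0.00000000e+00,  0.00000000e+00,  0.00000000e+00,
         1.00000000e+00]])} {'intrinsics': array([[391.23782703,   0.        , 273.72904745],
       [  0.        , 391.23782703, 211.22168823],
       [  0.        ,   0.        ,   1.        ]]), 'world_to_cam': array([[-0.99915798, -0.03768344, -0.01622596,  0.57621721],
       [ 0.01778727, -0.75423952,  0.65635841, -0.09230715],
       [-0.0369721 ,  0.65551713,  0.75427472, -0.89668856],
       [ 0.        ,  0.        ,  0.        ,  1.        ]])} {'time': 0.0, 'qpos': array([ 1.19401556e+00,  3.42765163e-01,  1.52501351e+00,  2.58647824e-06,
        1.27539767e+00, -1.46004041e-01]), 'qvel': array([-0.00101731,  0.00015016, -0.00100756, -0.0027431 ,  0.00097995,
        0.00024444]), 'joint_efforts': array([ 5.30632315e-04, -4.31222713e+01, -2.44233209e+01,  7.19577447e-02,
        5.54866449e-02, -5.80361939e-05]), 'tool_pos': array([0.11991408, 0.51070554, 0.22602416]), 'tool_rot': array([-3.14002618e+00, -2.32850383e-04,  2.91081499e+00]), 'contact_force': array([ 1.1601619 ,  0.30281875, -0.11952949]), 'torque': array([-0.04621333,  0.06065512, -0.01072553]), 'grip_force': 0.0, 'opening': 0.09168561004259501}
h.py
pics
side0.npz
top0.npz
```

View pics/top0.png

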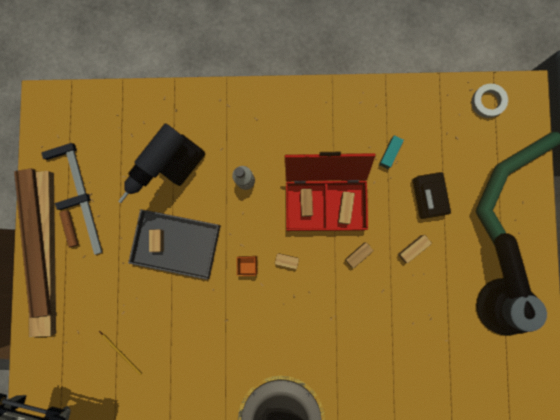

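View pics/side0.png

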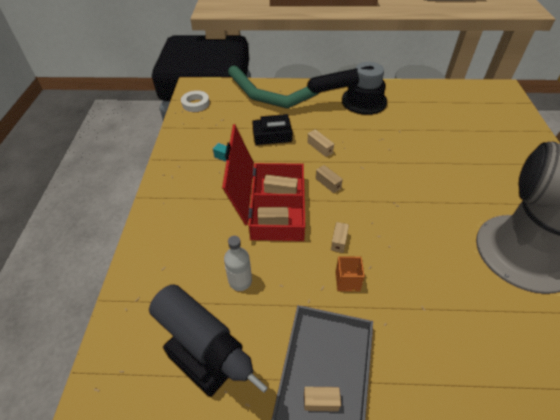

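The top view shows the red case at about (327,205), with the left block at (306,203) and the right one at (347,208). The tray is at (175,245) with its block at (155,241). The loose spacers are at (287,262), (359,256) and (414,249), the cup at (247,266), the glue at (243,178), the drill at (165,160) and the battery at (432,196). The side view matches this layout, and the lid is open and leaning back.

```bash
cat >> h.py <<'E'
def blocks(im,P,zlo,zhi,sat=(60,190),amin=60):
    hsv=cv2.cvtColor(im,cv2.COLOR_RGB2HSV); z=P[...,2]
    m=((z>zlo)&(z<zhi)).astype(np.uint8)
    n,L,S,C=cv2.connectedComponentsWithStats(m,connectivity=4)
    out=[]
    for i in range(1,n):
        if S[i,4]<amin: continue
        q=P[L==i]; (c,s,a)=cv2.minAreaRect((q[:,:2]*1000).astype(np.float32))
        out.append((S[i,4],C[i].round(0),np.round(c,1),np.round(s,1),round(a,1),np.round(np.median(q[:,2])*1000,1),np.median(im[L==i],0),np.median(hsv[L==i],0)))
    return out
E
python3 - <<'E'
from h import *
for n in("top",):
    f=np.load(f"{n}0.npz"); im,P=f["im"],f["P"]
    print("bench z",[np.round(P[r,c],3) for r,c in((330,200),(300,350),(120,330),(230,460))])
    for lo,hi in((.028,.046),(.046,.075),(.12,.17)):
        print(lo)
        for b in blocks(im,P,lo,hi): 
            if b[0]<4000: print(*b)
    hsv=cv2.cvtColor(im,cv2.COLOR_RGB2HSV)
    for r,c in((203,306),(208,347),(262,287),(256,359),(249,414),(241,155),(120,330)): print(r,c,P[r,c].round(3),im[r,c],hsv[r,c])
E
```

```text
bench z [array([ 0.237,  0.22 , -0.002]), array([ 0.318, -0.189,  0.002]), array([ 0.815, -0.143,  0.005]), array([ 0.505, -0.492,  0.   ])]
0.028
451 [506. 170.] [ 659.6 -611.1] [ 70.4 321.4] 50.2 40.8 [42. 55. 33.] [41. 99. 56.]
358 [391. 151.] [ 718.8 -304.5] [30.5 84.8] 63.2 36.4 [ 50. 123. 114.] [ 86. 152. 123.]
116 [529. 160.] [ 688.8 -663.1] [ 11.6 132.5] 30.5 42.3 [41.  55.  36.5] [57. 88. 55.]
1520 [ 42. 248.] [454.8 647.6] [ 61.2 453.7] 89.9 31.4 [159. 126.  78.] [ 18. 131. 159.]
357 [425. 192.] [ 598.2 -405.9] [114.9  72.7] 8.5 42.9 [35. 27. 14.] [ 18. 158.  35.]
304 [306. 202.] [582.  -72.4] [70.9 30. ] 2.2 41.4 [145. 112.  68.] [ 17. 135. 145.]
364 [346. 207.] [ 567.3 -178.6] [30.2 84.3] 80.7 40.8 [165. 132.  81.] [ 18. 130. 165.]
576 [172. 244.] [473.7 288.2] [221.3 150. ] 78.3 34.5 [71. 68. 59.] [20. 32. 71.]
273 [155. 240.] [483.5 336.7] [59.5 31.5] 0.4 40.9 [163. 130.  82.] [ 18. 128. 163.]
378 [415. 248.] [ 456.3 -359.5] [30.8 83.4] 38.4 35.8 [164. 133.  80.] [ 19. 130. 164.]
319 [359. 255.] [ 440.6 -211.2] [30.2 71.8] 39.8 36.2 [145. 114.  68.] [ 18. 136. 145.]
256
[... 904 characters left out ...]
4 59.9 [47. 43. 36.] [20. 58. 47.]
0.12
903 [328. 163.] [ 665.  -124.2] [214.5  18.7] 89.3 145.9 [66. 22. 11.] [  6. 214.  66.]
89 [239. 172.] [647.4  94.5] [23.  22.1] 85.1 149.8 [85. 83. 76.] [23. 24. 85.]
781 [528. 313.] [ 302.7 -596.8] [81.1 82.1] 61.4 122.2 [83. 90. 88.] [81. 20. 90.]
203 306 [ 0.579 -0.072  0.042] [144 112  69] [ 17 133 144]
208 347 [ 0.565 -0.181  0.041] [162 126  76] [ 17 135 162]
262 287 [ 0.422 -0.02   0.034] [159 127  76] [ 18 133 159]
256 359 [ 0.437 -0.211  0.038] [148 117  70] [ 18 134 148]
249 414 [ 0.455 -0.356  0.036] [161 128  77] [ 18 133 161]
241 155 [0.481 0.334 0.042] [168 134  82] [ 18 131 168]
120 330 [ 0.815 -0.143  0.005] [154 116  42] [ 20 185 154]
```

```bash
python3 - <<'E'
from h import *
f=np.load("top0.npz"); im,P=f["im"],f["P"]
hsv=cv2.cvtColor(im,cv2.COLOR_RGB2HSV); red=((hsv[...,0]<10)|(hsv[...,0]>172))&(hsv[...,1]>170)
R=P[red]
for y in(-.2,-.125,-.05):
    q=R[(abs(R[:,1]-y)<.015)&(R[:,0]>.6)]
    for lo in np.arange(.05,.21,.02):
        s=q[(q[:,2]>=lo)&(q[:,2]<lo+.02)]
        if len(s): print(y,round(lo,2),s[:,0].min().round(3),np.median(s[:,0]).round(3),s[:,0].max().round(3))
q=R[(R[:,2]>.05)&(R[:,2]<.06)&(R[:,0]<.63)]
print("rim x",np.percentile(q[:,0],[0,1,5]),"y",np.percentile(q[:,1],[0,1,50,99,100]))
a=q[q[:,0]<.516]; print("front wall slope",np.polyfit(a[:,1],a[:,0],1))
print("lid top",np.nanmax(R[:,2]))
D=P[140:215,115:210]; m=D[...,2]>.1
k=D[m]; print("drill z>.1 box",np.nanmin(k,0),np.nanmax(k,0))
E
```

```text
-0.2 0.05 0.632 0.641 0.641
-0.2 0.07 0.642 0.645 0.648
-0.2 0.09 0.647 0.651 0.655
-0.2 0.11 0.654 0.658 0.662
-0.2 0.13 0.66 0.664 0.668
-0.2 0.15 0.666 0.67 0.673
-0.2 0.17 0.672 0.676 0.681
-0.125 0.05 0.602 0.637 0.642
-0.125 0.07 0.641 0.645 0.649
-0.125 0.09 0.648 0.651 0.654
-0.125 0.11 0.653 0.657 0.662
-0.125 0.13 0.659 0.663 0.668
-0.125 0.15 0.665 0.67 0.674
-0.125 0.17 0.673 0.675 0.679
-0.05 0.05 0.632 0.639 0.642
-0.05 0.07 0.642 0.644 0.648
-0.05 0.09 0.646 0.651 0.654
-0.05 0.11 0.653 0.657 0.661
-0.05 0.13 0.66 0.664 0.667
-0.05 0.15 0.666 0.67 0.675
-0.05 0.17 0.672 0.677 0.68
rim x [0.50676125 0.50690355 0.50807397] y [-0.23222582 -0.23161019 -0.12856243 -0.01841418 -0.01832514]
front wall slope [1.92351578e-04 5.09950173e-01]
lid top 0.19048318686446752
drill z>.1 box [0.57163378 0.22109501 0.10037433] [0.72456738 0.37615356 0.22034632]
```

{"name": "send_rows", "arguments": {
  "targets": [
    [0.49, 0.026, -0.04, 0, 0.03],
    [0.49, 0.026, -0.04, 0, 0.038],
    [0.49, 0.026, -0.04, 0, 0],
    [0.49, 0.026, -0.04, 0, 0],
    [0.49, 0.026, -0.04, 0, 0]
  ]
}}

```text
time: 0.6
tool_pos: [0.2505, 0.3094, 0.2266]
tool_rot: [-3.142, -0.0, 2.979]
contact_force: [-0.2, 0.5, -0.0]
opening: 0.0564
grip_force: 0.0
```

{"name": "send_rows", "arguments": {
  "targets": [
    [0.49, 0.026, -0.041, 0, 0],
    [0.49, 0.026, -0.041, 0, 0],
    [0.49, 0.026, -0.041, 0, 0],
    [0.49, 0.026, -0.041, 0, 0],
    [0.49, 0.026, -0.041, 0, 0]
  ]
}}

```text
time: 1.1
tool_pos: [0.3806, 0.1042, 0.2267]
tool_rot: [3.141, 0.0, 2.979]
contact_force: [0.6, 0.5, -0.5]
opening: 0.0451
grip_force: 0.0
```

{"name": "send_rows", "arguments": {
  "targets": [
    [0.49, 0.026, -0.041, 0, 0],
    [0.49, 0.026, -0.041, 0, 0],
    [0.49, 0.026, -0.041, 0, 0],
    [0.49, 0.026, -0.041, 0, 0],
    [0.49, 0.026, -0.041, 0, 0]
  ]
}}

```text
time: 1.6
tool_pos: [0.5106, -0.1008, 0.2264]
tool_rot: [3.141, -0.001, 2.978]
contact_force: [-0.5, 0.3, 0.8]
opening: 0.0449
grip_force: 0.0
```

{"name": "send_rows", "arguments": {
  "targets": [
    [0.49, 0.026, -0.041, -0.01, 0],
    [0.49, 0.026, -0.035, -0.02, 0],
    [0.49, 0, 0, -0.045, 0],
    [0.49, 0, 0, -0.045, 0],
    [0.49, 0, 0, 0, 0]
  ]
}}

```text
time: 2.1
tool_pos: [0.5579, -0.1734, 0.1003]
tool_rot: [3.138, -0.013, 2.978]
contact_force: [0.0, 1.0, -0.6]
opening: 0.0446
grip_force: 0.0
```

{"name": "send_rows", "arguments": {
  "targets": [
    [0.49, 0, 0, 0, 0],
    [0.49, 0, 0, 0, 0]
  ]
}}

```text
time: 2.3
tool_pos: [0.5636, -0.1753, 0.1095]
tool_rot: [-3.141, 0.004, 2.979]
contact_force: [1.0, -0.0, -1.1]
opening: 0.0449
grip_force: 0.0
```

{"name": "send_rows", "arguments": {
  "targets": [
    [0.49, 0.004, -0.002, -0.015, 0],
    [0.49, 0, 0, -0.02, 0],
    [0.49, 0, 0, -0.02, 0],
    [0.49, 0, 0, 0, 0],
    [0.49, 0, 0, 0, 0]
  ]
}}

```text
time: 2.8
tool_pos: [0.5666, -0.177, 0.0524]
tool_rot: [-3.141, 0.001, 2.979]
contact_force: [0.2, 0.3, 1.1]
opening: 0.0451
grip_force: 0.0
```

{"name": "send_rows", "arguments": {
  "targets": [
    [0.49, 0.0005, -0.0015, -0.02, 0],
    [0.49, 0, 0, -0.015, 0],
    [0.49, 0, 0, -0.006, 0],
    [0.49, 0, 0, 0, 0],
    [0.49, 0, 0, 0, 0]
  ]
}}

```text
time: 3.3
tool_pos: [0.5674, -0.1787, 0.0119]
tool_rot: [-3.141, 0.002, 2.979]
contact_force: [0.2, 0.4, 0.4]
opening: 0.0444
grip_force: 0.0
```

{"name": "send_rows", "arguments": {
  "targets": [
    [0.2, 0, 0, 0, 0],
    [0.2, 0, 0, 0, 0],
    [0.2, 0, 0, 0, 0],
    [0.2, 0, 0, 0, 0]
  ],
  "grip_force": 25
}}

```text
time: 3.7
tool_pos: [0.567, -0.1785, 0.0114]
tool_rot: [-3.141, 0.001, 2.979]
contact_force: [-0.4, -0.5, 6.0]
opening: 0.0299
grip_force: 25.0
```

{"name": "send_rows", "arguments": {
  "targets": [
    [0.2, 0, 0, 0.015, 0],
    [0.2, 0, 0, 0.025, 0],
    [0.2, 0, 0, 0.03, 0],
    [0.2, 0, 0, 0.03, 0],
    [0.2, -0.006, 0.025, 0.01, 0]
  ]
}}

```text
time: 4.2
tool_pos: [0.5626, -0.156, 0.1239]
tool_rot: [-3.139, 0.006, 2.976]
contact_force: [1.1, 0.7, -0.5]
opening: 0.0298
grip_force: 25.0
```

{"name": "send_rows", "arguments": {
  "targets": [
    [0.2, -0.01, 0.04, 0, -0.02],
    [0.2, -0.01, 0.04, 0, -0.022],
    [0.2, -0.01, 0.04, 0, 0],
    [0.2, -0.01, 0.04, 0, 0],
    [0.2, -0.01, 0.04, 0, 0]
  ]
}}

```text
time: 4.7
tool_pos: [0.5098, 0.0481, 0.1207]
tool_rot: [3.141, -0.0, 2.937]
contact_force: [1.6, 0.1, -1.0]
opening: 0.0297
grip_force: 25.0
```

{"name": "send_rows", "arguments": {
  "targets": [
    [0.2, -0.01, 0.04, 0, 0],
    [0.2, -0.01, 0.04, 0, 0],
    [0.2, -0.01, 0.04, 0, 0],
    [0.2, -0.008, 0.03, 0, 0],
    [0.2, -0.006, 0.02, 0, 0]
  ]
}}

```text
time: 5.2
tool_pos: [0.4655, 0.2187, 0.1206]
tool_rot: [3.141, -0.0, 2.939]
contact_force: [0.6, 0.0, -1.7]
opening: 0.0296
grip_force: 25.0
```

{"name": "send_rows", "arguments": {
  "targets": [
    [0.2, -0.004, 0.012, 0, 0],
    [0.2, 0, 0, 0, 0],
    [0.2, 0, 0, 0, 0]
  ]
}}

```text
time: 5.5
tool_pos: [0.4627, 0.228, 0.1206]
tool_rot: [-3.141, -0.0, 2.937]
contact_force: [-0.3, 1.0, -1.7]
opening: 0.0302
grip_force: 25.0
```

{"name": "send_rows", "arguments": {
  "targets": [
    [0.2, 0.001, 0.01, -0.02, 0],
    [0.2, 0, 0, -0.03, 0],
    [0.2, 0, 0, -0.03, 0],
    [0.2, 0, 0, -0.015, 0],
    [0.2, 0, 0, 0, 0]
  ]
}}

```text
time: 6.0
tool_pos: [0.4626, 0.2368, 0.0237]
tool_rot: [-3.139, -0.004, 2.935]
contact_force: [0.4, -0.4, -0.8]
opening: 0.0303
grip_force: 25.0
```

{"name": "send_rows", "arguments": {
  "targets": [
    [0.2, 0, 0, -0.008, 0],
    [0.2, 0, 0, -0.004, 0],
    [0.2, 0, 0, 0, 0],
    [0.2, 0, 0, 0, 0]
  ]
}}

```text
time: 6.4
tool_pos: [0.464, 0.2386, 0.0143]
tool_rot: [3.141, 0.001, 2.937]
contact_force: [-0.2, -0.5, -0.7]
opening: 0.0299
grip_force: 25.0
```

{"name": "send_rows", "arguments": {
  "targets": [
    [0.2, 0, 0, -0.002, 0],
    [0.2, 0, 0, 0, 0],
    [0.49, 0, 0, 0, 0],
    [0.49, 0, 0, 0, 0],
    [0.49, 0, 0, 0, 0]
  ]
}}

```text
time: 6.9
tool_pos: [0.4637, 0.2387, 0.0119]
tool_rot: [3.141, 0.0, 2.937]
contact_force: [-0.6, 0.1, 0.6]
opening: 0.0444
grip_force: 0.0
```

{"name": "send_rows", "arguments": {
  "targets": [
    [0.49, 0, 0, 0.02, 0],
    [0.49, 0, 0, 0.03, 0],
    [0.49, 0, 0, 0.04, 0],
    [0.49, 0, -0.02, 0.03, 0.0],
    [0.49, 0, -0.04, 0, 0.0]
  ]
}}

```text
time: 7.4
tool_pos: [0.4662, 0.1802, 0.136]
tool_rot: [3.137, 0.008, 2.94]
contact_force: [0.7, -0.8, -0.7]
opening: 0.0449
grip_force: 0.0
```

```bash
python3 - <<'E'
from h import *
im,d,P=cloud("top")
for b in blocks(im,P,.028,.046):
    if 200<b[0]<700: print(*b[:6])
E
```

```text
440 [506. 169.] [ 664.8 -612.3] [ 66.2 316.4] 48.8 40.9
350 [392. 151.] [ 719.3 -304.8] [30.1 84.2] 63.5 36.6
304 [306. 202.] [582.1 -72.3] [71.1 29.9] 2.2 41.5
376 [415. 248.] [ 456.2 -359.3] [30.5 84.4] 38.2 35.9
317 [359. 255.] [ 440.4 -211.3] [30.8 71.8] 40.2 35.8
253 [286. 261.] [425.7 -17.7] [59.5 29.8] 76.9 36.2
```

{"name": "send_rows", "arguments": {
  "targets": [
    [0.49, -0.003, -0.04, 0, -0.08],
    [0.49, -0.003, -0.043, 0, -0.08],
    [0.49, -0.003, -0.043, 0, -0.08],
    [0.49, -0.003, -0.043, 0, -0.08],
    [0.49, -0.003, -0.043, 0, -0.08]
  ]
}}

```text
time: 7.95
tool_pos: [0.4481, -0.0349, 0.1317]
tool_rot: [3.141, 0.0, 2.534]
contact_force: [0.8, -1.3, 0.2]
opening: 0.0451
grip_force: 0.0
```

{"name": "send_rows", "arguments": {
  "targets": [
    [0.49, -0.003, -0.043, 0, -0.08],
    [0.49, -0.003, -0.043, 0, -0.08],
    [0.49, -0.001, -0.04, 0, -0.08],
    [0.49, 0, -0.03, 0, -0.028],
    [0.49, 0, -0.015, 0, 0]
  ]
}}

```text
time: 8.45
tool_pos: [0.4413, -0.2067, 0.1316]
tool_rot: [-3.141, 0.0, 2.266]
contact_force: [0.3, 0.1, -0.6]
opening: 0.0452
grip_force: 0.0
```

{"name": "send_rows", "arguments": {
  "targets": [
    [0.49, 0, 0, 0, 0],
    [0.49, 0, 0, 0, 0]
  ]
}}

```text
time: 8.65
tool_pos: [0.4413, -0.2033, 0.1315]
tool_rot: [3.141, -0.001, 2.269]
contact_force: [-0.4, 0.7, -0.2]
opening: 0.0452
grip_force: 0.0
```

```bash
python3 - <<'E'
from h import *
im,d,P=cloud("top"); cv2.imwrite("pics/top1.png",im[100:300,100:460,::-1])
for b in blocks(im,P,.028,.046):
    if 200<b[0]<700: print(*b[:6])
E
```

```text
451 [505. 170.] [ 661.7 -611.9] [ 68.7 318.4] 49.1 41.1
357 [391. 151.] [ 719.5 -304.8] [30.5 84.7] 63.2 36.2
278 [422. 191.] [ 600.6 -382. ] [ 54.4 121.2] 78.4 43.0
299 [306. 202.] [582.1 -72.4] [71.1 30. ] 2.1 41.2
573 [172. 244.] [473.6 288.2] [221.4 150.3] 78.3 34.4
273 [155. 240.] [483.4 336.7] [60. 31.] 2.1 40.5
376 [190. 247.] [464.5 239.2] [30.9 83.8] 78.4 41.0
252 [286. 261.] [425.8 -17.6] [59.7 29.8] 76.6 36.2
351 [ 39. 326.] [255.7 649.7] [54.5 60. ] 4.3 30.4
```

{"name": "send_rows", "arguments": {
  "targets": [
    [0.49, -0.001, -0.008, -0.02, 0],
    [0.49, 0, 0, -0.03, 0],
    [0.49, 0, 0, -0.03, 0],
    [0.49, 0, 0, 0, 0],
    [0.49, 0, 0, 0, 0]
  ]
}}

```text
time: 9.2
tool_pos: [0.4407, -0.2113, 0.0521]
tool_rot: [-3.141, -0.001, 2.271]
contact_force: [0.8, 0.1, 0.8]
opening: 0.0452
grip_force: 0.0
```

{"name": "send_rows", "arguments": {
  "targets": [
    [0.49, 0, 0, -0.02, 0],
    [0.49, 0, 0, -0.015, 0],
    [0.49, 0, 0, -0.007, 0],
    [0.49, 0, 0, 0, 0],
    [0.49, 0, 0, 0, 0]
  ]
}}

```text
time: 9.7
tool_pos: [0.4413, -0.2126, 0.0108]
tool_rot: [3.141, 0.002, 2.269]
contact_force: [0.2, -0.5, 0.1]
opening: 0.045
grip_force: 0.0
```

{"name": "send_rows", "arguments": {
  "targets": [
    [0.2, 0, 0, 0, 0],
    [0.2, 0, 0, 0, 0],
    [0.2, 0, 0, 0, 0],
    [0.2, 0, 0, 0, 0]
  ],
  "grip_force": 25
}}

```text
time: 10.1
tool_pos: [0.4409, -0.2126, 0.0103]
tool_rot: [3.141, 0.001, 2.269]
contact_force: [0.1, 1.2, 6.0]
opening: 0.0297
grip_force: 25.0
```

{"name": "send_rows", "arguments": {
  "targets": [
    [0.2, 0, 0, 0.015, 0],
    [0.2, 0, 0, 0.03, 0],
    [0.2, 0, 0, 0.03, 0],
    [0.2, 0, 0, 0.03, 0],
    [0.2, 0.01, 0.003, 0.01, 0.07]
  ]
}}

```text
time: 10.6
tool_pos: [0.451, -0.2102, 0.1276]
tool_rot: [3.141, 0.004, 2.339]
contact_force: [0.1, -1.1, -0.7]
opening: 0.0298
grip_force: 25.0
```

{"name": "send_rows", "arguments": {
  "targets": [
    [0.2, 0.016, 0.004, 0, 0.1],
    [0.2, 0.016, 0.004, 0, 0.1],
    [0.2, 0.016, 0.004, 0, 0.1],
    [0.2, 0.016, 0.004, 0, 0.1],
    [0.2, 0.016, 0.004, 0, 0.1]
  ]
}}

```text
time: 11.1
tool_pos: [0.531, -0.1891, 0.1245]
tool_rot: [3.141, -0.001, 2.843]
contact_force: [0.2, 0.3, 0.2]
opening: 0.0301
grip_force: 25.0
```

{"name": "send_rows", "arguments": {
  "targets": [
    [0.2, 0.016, 0.004, 0, 0.1],
    [0.2, 0.016, 0.004, 0, 0.1],
    [0.2, 0.01, 0.003, 0, 0.1],
    [0.2, 0, 0, 0, 0],
    [0.2, 0, 0, 0, 0]
  ]
}}

```text
time: 11.6
tool_pos: [0.572, -0.1783, 0.1243]
tool_rot: [3.141, -0.001, 3.136]
contact_force: [-1.0, -0.0, -0.5]
opening: 0.0301
grip_force: 25.0
```

{"name": "send_rows", "arguments": {
  "targets": [
    [0.2, 0, 0.001, -0.02, 0],
    [0.2, 0, 0, -0.03, 0],
    [0.2, 0, 0, -0.025, 0],
    [0.2, 0, 0, 0, 0],
    [0.2, 0, 0, -0.015, 0]
  ]
}}

```text
time: 12.1
tool_pos: [0.5734, -0.1782, 0.0366]
tool_rot: [-3.14, 0.003, 3.137]
contact_force: [1.2, -0.6, 0.1]
opening: 0.0301
grip_force: 25.0
```

{"name": "send_rows", "arguments": {
  "targets": [
    [0.2, 0, 0, -0.01, 0],
    [0.2, 0, 0, -0.006, 0],
    [0.2, 0, 0, -0.001, 0],
    [0.2, 0, 0, 0, 0],
    [0.2, 0, 0, 0, 0]
  ]
}}

```text
time: 12.6
tool_pos: [0.573, -0.1776, 0.0184]
tool_rot: [-3.141, 0.001, 3.139]
contact_force: [-0.9, -0.8, -0.8]
opening: 0.0299
grip_force: 25.0
```

{"name": "send_rows", "arguments": {
  "targets": [
    [0.2, 0, 0, -0.002, 0],
    [0.2, 0, 0, 0, 0],
    [0.49, 0, 0, 0, 0],
    [0.49, 0, 0, 0, 0],
    [0.49, 0, 0, 0, 0]
  ]
}}

```text
time: 13.1
tool_pos: [0.5726, -0.1774, 0.0158]
tool_rot: [3.142, 0.0, 3.139]
contact_force: [0.0, 0.6, 0.9]
opening: 0.0443
grip_force: 0.0
```

{"name": "send_rows", "arguments": {
  "targets": [
    [0.49, 0, 0, 0.02, 0],
    [0.49, 0, 0, 0.04, 0],
    [0.49, 0, 0, 0.045, 0],
    [0.0, 0, 0, 0.045, 0],
    [0.0, 0, 0, 0.045, 0]
  ]
}}

```text
time: 13.6
tool_pos: [0.5723, -0.1773, 0.2127]
tool_rot: [3.142, 0.0, 3.139]
contact_force: [0.9, -0.0, -0.8]
opening: 0.0334
grip_force: 0.0
```

{"name": "send_rows", "arguments": {
  "targets": [
    [0.0, -0.03, 0.02, 0.02, 0],
    [0.0, -0.04, 0.02, 0, 0],
    [0.0, -0.04, 0.013, 0, 0],
    [0.0, -0.04, 0, 0, 0],
    [0.0, 0, 0, 0, 0]
  ]
}}

```text
time: 14.1
tool_pos: [0.4184, -0.1231, 0.2308]
tool_rot: [3.141, -0.003, 3.139]
contact_force: [-0.3, -0.2, 0.8]
opening: 0.0007
grip_force: 0.0
```

```bash
python3 - <<'E'
from h import *
im,d,P=cloud("top"); cv2.imwrite("pics/top2.png",cv2.resize(im[120:320,120:460,::-1],None,fx=2,fy=2))
for b in blocks(im,P,.028,.046):
    if 200<b[0]<700: print(*b[:6])
im,d,P=cloud("side"); cv2.imwrite("pics/side2.png",im[...,::-1])
E
```

```text
454 [506. 170.] [ 659.3 -611.2] [ 71.8 319.5] 50.2 41.1
357 [391. 151.] [ 718.7 -304.7] [30.5 84.6] 63.1 36.5
316 [424. 190.] [ 598.3 -406.8] [114.8  74.9] 8.3 42.8
303 [306. 202.] [582.2 -72.3] [71. 30.] 2.0 40.9
301 [345. 205.] [ 572.9 -176.8] [30.2 70.1] 90.0 41.1
580 [172. 244.] [473.6 287.8] [221.4 150.2] 78.3 34.5
277 [155. 240.] [483.4 336.5] [59.9 30.5] 1.7 40.7
376 [190. 247.] [464.5 239.2] [30.6 83.7] 78.0 40.8
379 [415. 248.] [ 456.3 -359.3] [30.4 84.8] 38.6 36.2
```

View pics/side2.png

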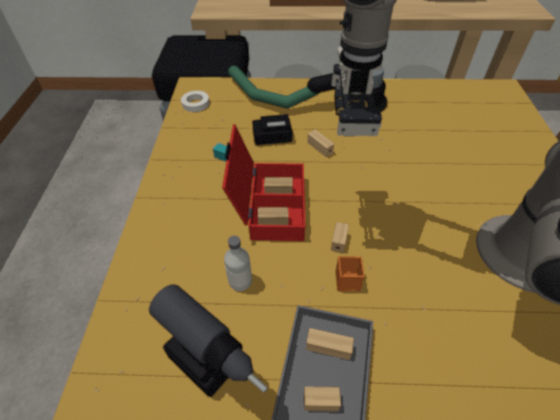

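The side view shows the 72 mm spacer in the right bay, both tray blocks lying flat at (330,345) and (322,399), and the lid still leaning back at (240,178). The top measurements agree. Next I go behind the lid.

{"name": "send_rows", "arguments": {
  "targets": [
    [0.0, 0.03, 0, 0.025, 0],
    [0.0, 0.045, 0, 0, 0],
    [0.0, 0.045, 0, 0, 0],
    [0.0, 0.045, 0, 0, 0],
    [0.0, 0.045, 0, 0, 0]
  ]
}}

```text
time: 14.7
tool_pos: [0.6356, -0.1243, 0.2552]
tool_rot: [-3.142, 0.001, 3.139]
contact_force: [0.3, -1.1, 0.6]
opening: 0.0003
grip_force: 0.0
```

{"name": "send_rows", "arguments": {
  "targets": [
    [0.0, 0.04, 0, 0, 0],
    [0.0, 0.03, 0, 0, 0],
    [0.0, 0.02, 0, 0, 0],
    [0.0, 0, 0, 0, 0],
    [0.0, 0, 0, 0, 0]
  ]
}}

```text
time: 15.2
tool_pos: [0.723, -0.1243, 0.2542]
tool_rot: [3.141, -0.001, 3.139]
contact_force: [0.3, 0.1, -0.4]
opening: 0.0009
grip_force: 0.0
```

{"name": "send_rows", "arguments": {
  "targets": [
    [0.0, 0, 0, -0.03, 0],
    [0.0, 0, 0, -0.04, 0],
    [0.0, 0, 0, -0.035, 0],
    [0.0, 0, 0, 0, 0],
    [0.0, 0, 0, 0, 0]
  ]
}}

```text
time: 15.7
tool_pos: [0.7224, -0.1246, 0.152]
tool_rot: [-3.142, 0.0, 3.139]
contact_force: [-0.5, -1.1, 0.8]
opening: 0.0006
grip_force: 0.0
```

{"name": "send_rows", "arguments": {
  "targets": [
    [0.0, -0.01, 0, 0, 0],
    [0.0, -0.01, 0, 0, 0],
    [0.0, -0.01, 0, 0, 0],
    [0.0, -0.01, 0, 0, 0],
    [0.0, -0.01, 0, 0, 0]
  ]
}}

```text
time: 16.2
tool_pos: [0.6743, -0.125, 0.1554]
tool_rot: [-3.139, 0.008, 3.139]
contact_force: [1.9, -0.3, 1.7]
opening: 0.0004
grip_force: 0.8
```

{"name": "send_rows", "arguments": {
  "targets": [
    [0.0, -0.01, 0, 0, 0],
    [0.0, -0.01, 0, 0, 0],
    [0.0, -0.01, 0, 0, 0],
    [0.0, -0.01, 0, 0, 0],
    [0.0, -0.012, 0, 0, 0]
  ]
}}

```text
time: 16.7
tool_pos: [0.6224, -0.1251, 0.1548]
tool_rot: [-3.139, 0.008, 3.139]
contact_force: [1.5, -0.2, -0.2]
opening: 0.0
grip_force: 0.7
```

{"name": "send_rows", "arguments": {
  "targets": [
    [0.0, -0.012, 0, -0.004, 0],
    [0.0, -0.012, 0, -0.007, 0],
    [0.0, -0.012, 0, -0.009, 0],
    [0.0, -0.008, 0, -0.01, 0],
    [0.0, -0.008, 0, -0.012, 0]
  ]
}}

```text
time: 17.2
tool_pos: [0.5706, -0.1254, 0.1128]
tool_rot: [-3.139, 0.008, 3.139]
contact_force: [-0.9, 0.7, 0.6]
opening: 0.0004
grip_force: 0.6
```

```bash
python3 - <<'E'
from h import *
im,d,P=cloud("side"); cv2.imwrite("pics/side3.png",cv2.resize(im[80:300,150:450,::-1],None,fx=2,fy=2))
E
```

```text
(no output)
```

View pics/side3.png

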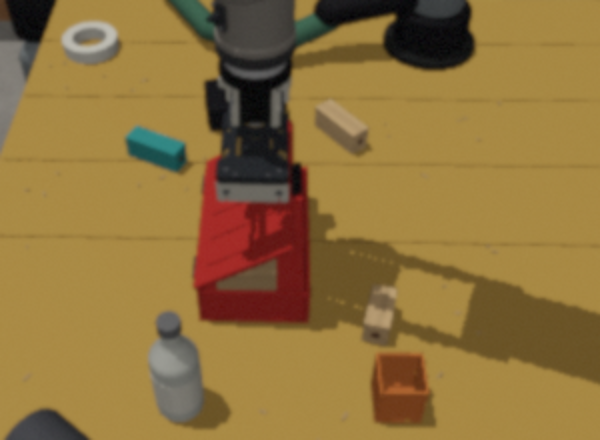

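The lid is following the fingers and is about 25–30° from shut (crop around (250,235)). I'll keep pushing it down.

{"name": "send_rows", "arguments": {
  "targets": [
    [0.0, -0.006, 0, -0.01, 0],
    [0.0, -0.006, 0, -0.01, 0],
    [0.0, -0.005, 0, -0.01, 0],
    [0.0, -0.004, 0, -0.008, 0],
    [0.0, -0.002, 0, -0.006, 0]
  ]
}}

```text
time: 17.75
tool_pos: [0.5458, -0.1246, 0.0651]
tool_rot: [-3.141, 0.001, 3.139]
contact_force: [-0.9, -0.3, 0.9]
opening: 0.0005
grip_force: 0.3
```

{"name": "send_rows", "arguments": {
  "targets": [
    [0.0, 0, 0, -0.003, 0],
    [0.0, 0, 0, -0.001, 0],
    [0.0, 0, 0, 0, 0]
  ]
}}

```text
time: 18.05
tool_pos: [0.5455, -0.1245, 0.0635]
tool_rot: [-3.141, 0.001, 3.139]
contact_force: [-8.3, 1.7, 22.3]
opening: 0.0001
grip_force: 11.1
```

{"name": "send_rows", "arguments": {
  "targets": [
    [0.0, 0, 0, 0.01, 0],
    [0.0, 0, 0, 0.03, 0],
    [0.0, -0.01, 0, 0.04, 0],
    [0.0, -0.04, 0, 0.03, 0],
    [0.0, -0.04, 0, 0.02, 0]
  ]
}}

```text
time: 18.55
tool_pos: [0.4556, -0.1247, 0.1928]
tool_rot: [-3.14, 0.003, 3.14]
contact_force: [-0.1, -0.8, 0.4]
opening: 0.0008
grip_force: 0.0
```

{"name": "send_rows", "arguments": {
  "targets": [
    [0.0, -0.03, 0, 0, 0],
    [0.0, -0.02, 0, 0, 0],
    [0.0, 0, 0, 0, 0],
    [0.0, 0, 0, 0, 0]
  ]
}}

```text
time: 18.95
tool_pos: [0.4063, -0.1247, 0.1913]
tool_rot: [-3.141, 0.002, 3.138]
contact_force: [0.9, -0.4, -1.0]
opening: 0.0007
grip_force: 0.0
```

```bash
python3 - <<'E'
from h import *
im,d,P=cloud("top")
hsv=cv2.cvtColor(im,cv2.COLOR_RGB2HSV); red=((hsv[...,0]<10)|(hsv[...,0]>172))&(hsv[...,1]>170)
q=P[red&(P[...,0]>.52)&(P[...,0]<.63)&(P[...,2]>.03)]; A=np.c_[q[:,:2],np.ones(len(q))]
c=np.linalg.lstsq(A,q[:,2],rcond=None)[0]; print(len(q),"slope",c,"z",np.median(q[:,2]))
for b in blocks(im,P,.028,.046):
    if 200<b[0]<700: print(*b[:6])
im,d,P=cloud("side"); cv2.imwrite("pics/side4.png",im[...,::-1])
E
```

```text
3424 slope [0.00319909 0.00437024 0.06277788] z 0.06404127622491618
454 [505. 170.] [ 660.4 -607.3] [ 65. 313.] 50.6 40.9
357 [391. 151.] [ 718.8 -304.7] [30.4 84.5] 63.5 36.2
323 [424. 189.] [ 605.2 -385. ] [ 64.  128.8] 72.4 43.4
571 [172. 244.] [473.7 288.1] [222.  150.1] 78.3 34.5
276 [155. 240.] [483.4 336.3] [59.6 30.4] 0.9 40.8
375 [191. 247.] [464.7 239.4] [31.1 83.7] 77.6 41.1
379 [415. 248.] [ 456.3 -359.4] [30.8 84.2] 38.2 36.0
356 [ 40. 326.] [257.3 648.4] [56.9 60.2] 4.2 30.3
```

View pics/side4.png

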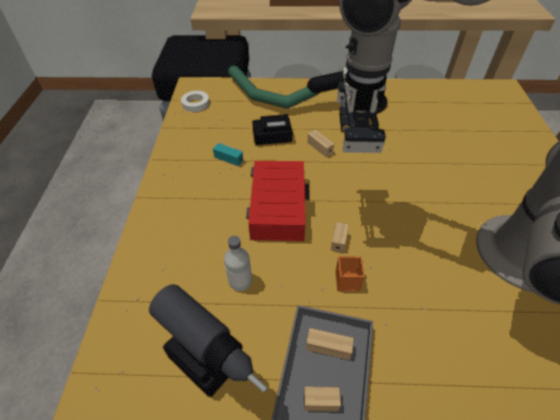

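The side view shows the lid flat shut at (280,200), with its top at 64 mm and a slope of 0.003. The bystanders and the other spacers are where they started.

```bash
python3 -c "
from cell import *
print(hand_in())"
```

```text
the job is handed in; nothing more can be done
None
```

I handed the job in at about 19 s of the 69 s allowed: the wrong 84 mm block lies flat in the free half of the tray, the matching 72 mm bench spacer is in the right-hand bay, and the lid is shut; the final pictures show nothing else moved, but `hand_in` returned no verdict.

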